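# Switch off the phone charger's socket

### The job

The shop is closing: on the four-way power block, switch off the socket that the phone charger is plugged into, by gently pressing down the raised end of that socket's own rocker with the fingertips all the way to its stop, then draw back. Leave the other three switches on, and do not pull, lift or shift the charger, the other plugged-in things or anything else on the desk.

Things in the scene. Friction and masses are not known exactly. Their poses are not given: they have to be found in the camera images.
- power_block: Black four-way power block screwed to the desk: 100 mm (x) by 270 mm (y), 45 mm high. Origin: centre of its underside. Along its +x side four round sockets 60 mm apart, all in use; along its -x side, nearer the robot, four alike white rocker switches, each straight in front (-x) of its own socket, centres 49.5 mm apart. Plugged-in things stand up to 67 mm above its top.
- charger: The phone charger: white block 36 mm (x) by 40 mm (y), its flat top 41 mm above the block's top, with two dark USB slots in the top. Its round foot (37 mm wide, 17.5 mm tall) sits loose in a socket recess 40 mm wide, 16.5 mm deep. In any of the four sockets. Origin: centre of the foot's underside, 28.5 mm above the table; z up.
- smart_plug: White round smart plug, 47 mm across, top 41 mm above the block's top, with a grey round socket face on it. To be left alone. Its round foot (37 mm wide, 17.5 mm tall) sits loose in a socket recess 40 mm wide, 16.5 mm deep. In any of the four sockets. Origin: centre of the foot's underside, 28.5 mm above the table; z up.
- repeater: White Wi-Fi repeater, 38 mm (x) by 54 mm (y), its top 35 mm above the block's top and two flat aerials on its +x side up to 67 mm. To be left alone. Its round foot (37 mm wide, 17.5 mm tall) sits loose in a socket recess 40 mm wide, 16.5 mm deep. In any of the four sockets. Origin: centre of the foot's underside, 28.5 mm above the table; z up.
- socket_cap: White flat round safety cap, 37 mm across, its face 3 mm above the block's top: nothing is in this socket. To be left alone. It lies loose in the recess. Origin: centre of its underside, 28.5 mm above the table.
- socket0 (a point): Centre of socket 0 (the -y end of the block, in the block's frame), level with the block's top.
- socket1 (a point): Centre of socket 1 (second from the -y end of the block, in the block's frame), level with the block's top.
- socket2 (a point): Centre of socket 2 (second from the +y end of the block, in the block's frame), level with the block's top.
- socket3 (a point): Centre of socket 3 (the +y end of the block, in the block's frame), level with the block's top.
- press0 (a point): Point on the rocker in front of socket 0, on the middle of the top of its -x half, 10 mm from the pivot line; it moves with the rocker. Axes at joint value 0 are the block's. The stop is hard, so press slowly: over 40 N is too much.
- press1 (a point): Point on the rocker in front of socket 1, on the middle of the top of its -x half, 10 mm from the pivot line; it moves with the rocker. Axes at joint value 0 are the block's. The stop is hard, so press slowly: over 40 N is too much.
- press2 (a point): Point on the rocker in front of socket 2, on the middle of the top of its -x half, 10 mm from the pivot line; it moves with the rocker. Axes at joint value 0 are the block's. The stop is hard, so press slowly: over 40 N is too much.
- press3 (a point): Point on the rocker in front of socket 3, on the middle of the top of its -x half, 10 mm from the pivot line; it moves with the rocker. Axes at joint value 0 are the block's. The stop is hard, so press slowly: over 40 N is too much.
- rocker0 (a joint): Rocker in front of socket 0, rad: 0 on, 0.4 off. Paddle 29 mm (x) by 21 mm (y); pivot line 3 mm above the block's top. On: +x half level, -x half slopes up to 8.6 mm above the block's top. Pressed straight down (about 2 N at its raised end) the -x half goes down to a stop, where it lies level, 3 mm above the block's top, and the +x half stands up. Stiff: it stays where it is left, so press it right to the stop.
- rocker1 (a joint): Rocker in front of socket 1, rad: 0 on, 0.4 off. Paddle 29 mm (x) by 21 mm (y); pivot line 3 mm above the block's top. On: +x half level, -x half slopes up to 8.6 mm above the block's top. Pressed straight down (about 2 N at its raised end) the -x half goes down to a stop, where it lies level, 3 mm above the block's top, and the +x half stands up. Stiff: it stays where it is left, so press it right to the stop.
- rocker2 (a joint): Rocker in front of socket 2, rad: 0 on, 0.4 off. Paddle 29 mm (x) by 21 mm (y); pivot line 3 mm above the block's top. On: +x half level, -x half slopes up to 8.6 mm above the block's top. Pressed straight down (about 2 N at its raised end) the -x half goes down to a stop, where it lies level, 3 mm above the block's top, and the +x half stands up. Stiff: it stays where it is left, so press it right to the stop.
- rocker3 (a joint): Rocker in front of socket 3, rad: 0 on, 0.4 off. Paddle 29 mm (x) by 21 mm (y); pivot line 3 mm above the block's top. On: +x half level, -x half slopes up to 8.6 mm above the block's top. Pressed straight down (about 2 N at its raised end) the -x half goes down to a stop, where it lies level, 3 mm above the block's top, and the +x half stands up. Stiff: it stays where it is left, so press it right to the stop.
- marker: Paint marker lying on the table in front of the block: 140 mm along its x, 15 mm thick. Origin: under its middle. Bystander.
- phone: Smartphone lying flat, 147 mm (x) by 72 mm (y) by 8 mm. Origin: centre of its underside. Bystander.
- pen_cup: White ceramic cup of markers, 80 mm across, 100 mm high, markers up to 148 mm. Origin: centre of its underside. Bystander.
- tape_measure: Yellow and black tape measure standing on edge, 68 mm (x) by 34 mm (y) by 67 mm high. Origin: centre of its underside. Bystander.
- glue_bottle: White glue bottle, 42 mm across, 85 mm high. Origin: centre of its underside. Bystander.

How it is judged (in metres and radians):
On the way:
1. the fingers press the rocker of the charger's socket down (contact force between the fingers and power_block above 0.3 N and ((horizontal distance between socket0 and charger below 0.02 m and value of joint rocker0 above 0.1 rad) or (horizontal distance between socket1 and charger below 0.02 m and value of joint rocker1 above 0.1 rad) or (horizontal distance between socket2 and charger below 0.02 m and value of joint rocker2 above 0.1 rad) or (horizontal distance between socket3 and charger below 0.02 m and value of joint rocker3 above 0.1 rad))).
At the end, for the whole second after the job is handed in: The rocker of the charger's socket is off (past 0.32 of its 0.4 rad), the other three are on (under 0.06 rad), the four plugged-in things are within 6 mm and the five things on the desk within 15 mm of where they started (((horizontal distance between socket0 and charger below 0.02 m and value of joint rocker0 above 0.32 rad) or (horizontal distance between socket1 and charger below 0.02 m and value of joint rocker1 above 0.32 rad) or (horizontal distance between socket2 and charger below 0.02 m and value of joint rocker2 above 0.32 rad) or (horizontal distance between socket3 and charger below 0.02 m and value of joint rocker3 above 0.32 rad)) and (horizontal distance between socket0 and charger below 0.02 m or value of joint rocker0 below 0.06 rad) and (horizontal distance between socket1 and charger below 0.02 m or value of joint rocker1 below 0.06 rad) and (horizontal distance between socket2 and charger below 0.02 m or value of joint rocker2 below 0.06 rad) and (horizontal distance between socket3 and charger below 0.02 m or value of joint rocker3 below 0.06 rad) and distance of each of charger, smart_plug, repeater, socket_cap from where it was at the start of the episode below 0.006 m and distance of each of marker, phone, pen_cup, tape_measure, glue_bottle from where it was at the start of the episode below 0.015 m); the robot touches nothing.
It fails at once if another socket's switch is pressed (past 0.1 rad) ((not (horizontal distance between socket0 and charger below 0.02 m) and value of joint rocker0 above 0.1 rad) or (not (horizontal distance between socket1 and charger below 0.02 m) and value of joint rocker1 above 0.1 rad) or (not (horizontal distance between socket2 and charger below 0.02 m) and value of joint rocker2 above 0.1 rad) or (not (horizontal distance between socket3 and charger below 0.02 m) and value of joint rocker3 above 0.1 rad)).
It fails at once if a plugged-in thing is pulled, lifted or knocked (moved more than 6 mm) (distance of any of charger, smart_plug, repeater, socket_cap from where it was at the start of the episode above 0.006 m).
It fails at once if something on the desk is shifted (more than 15 mm) (distance of any of marker, phone, pen_cup, tape_measure, glue_bottle from where it was at the start of the episode above 0.015 m).
It fails at once if the power block or a switch is pressed hard (more than 40 N) (contact force between any of the fingers, the arm and power_block above 40 N).
It also fails if it takes over 32 s, if anything falls off the work surface, if the arm or the gripper's body presses on something with over 40 N, if the wrist force passes 120 N, or if a joint passes its speed limit or range.

### The arm

A 7-joint arm with a two-finger parallel gripper is mounted at the origin on the work surface. World frame = base frame: x ahead of the robot, y to its left, z up, the work surface at z = 0. Lengths are in m, angles in degrees, forces in N, time in s.
With the tool pointing down it reaches from about 0.35 to 0.775 m from the base axis. Payload 3.1 kg.
Tool frame: the origin (TCP) lies between the finger pads; the fingertips stand 14 mm ahead of it and the grasp point (between the pads) lies 5 mm behind it; y points along the fingers, x is the direction in which the jaws open and shut, and the axes are right-handed (so a half turn about y gives the same grasp; the last joint's range is limited). The gripper opens to 85 mm and grips with 20 to 120 N. Pads are 22 mm wide; open, the fingers measure 114 mm over their backs; the gripper's body (76 mm by 85 mm) begins 54 mm behind the grasp point. The pads swing forward as they close: fully open they stand 13 mm farther back than shut.
Start: joints at [70.09, 17.813, 0.802, 86.603, -0.252, 75.585, -1.558], TCP at [0.166, -0.524, 0.219] pointing down, gripper open.
Joint ranges: [-154.91, 154.91], [-16.99, 109.72], [-72.82, 74.43], [7.12, 147.25], [-82.49, 262.49], [11.32, 116.49], [-174.64, 174.64]. Speed limits (degrees/s): [159.86, 159.86, 180, 180, 180, 180, 180].

### API

Orientations are given as [roll, pitch, yaw] about the fixed x, y, z axes, in that order (R = Rz(yaw) Ry(pitch) Rx(roll)).
In Python, from workcell import manip, optics, outline_of gives the robot as it stands.
- The arm moves only by the tool servo_tool, never from a script. Its argument "steps" is a list that holds one entry, the list of rows, each a list of 5 numbers: the closure in counts, from 0 (fully open) to 255 (shut), then the shift along the tool's x, y, z in mm, then the turn about the tool's y in rad. A call has 1 to 20 rows; each row is the pose to reach, as a shift and turn from the pose commanded when the call began, along the tool's axes at that moment; what a row does not reach only later rows make up. A row lasts 1/12 s, in which the tool goes at most 41.7 mm and 7.16 degrees, less where a joint would pass 70% of its speed; a pose out of reach is approached as far as the arm can. A call with a gripper value outside its range is refused whole. The fingers move at their own pace and stop on an object; "grip_force" is the grip in N (left out, the last holds). Time passes only in rows, so rows that repeat a pose let the fingers close. It gives the time, the measured TCP pose, the force and the opening at its end, in the units of the state.
- manip.get_obs(): the state, without advancing time (a new reading comes with each control period).
- optics.get_image(name): name is "side" or "top"; returns (picture, depth): 400x640x3 uint8, red, green, blue; 400x640 float32, m along the optical axis (not along the pixel's ray), 0 where there is no reading.
- optics.get_calibration(name): a dict with "mtx" (3x3 intrinsics, pixels), "R" (3x3) and "t" (3): a world point X has camera coordinates R X + t. Camera axes: x right, y down, z forward; pixel columns grow to the right and rows downward; lengths in m; the calibration is good to about 2 mm. A picture is of the moment at which its call begins. get_calibration takes no time and is no camera call.
- manip.hand_in(): hands the job in, once; it reports no verdict.
Trained networks look in the newest picture that a camera, given by its name, has taken for a name from the list of things; names that differ only in an ending like _2 or _b are one class to them, and where a whole thing is asked for, a point or a joint stands for the part that bears it (a point fixed in the world has none). Each returns a list of dicts, best first, with "p" (0 to 1); they miss things now and then, are a little off and sometimes report something else, mostly with a low value. They report only what shows in the picture. A call takes as long as a camera call.
- outline_of(camera, thing): "region" (400x640 bool, what is visible of it) and "rect" ([centre column, centre row, width, height] in pixels, round what is visible of it).
The state is a dict: "time_s": time; "q": joint angles; "joint_velocities": joint speeds; "joint_efforts": joint torques, N m; "eef_pos": TCP position; "ee_rot": TCP orientation; "wrist_force": force on the tool from outside, world axes, zero at the start; "moment": the same for the moment, N m; "finger_gap": finger opening in m.
Only numpy, scipy, OpenCV 4.12 (cv2) and the standard library are available. Lean on these libraries where they do the work, as an engineer would, in place of code of your own. Each camera call takes 0.05 s, during which the arm holds its last target. There are 200 camera calls.

## Working session

There is one attempt and no reset: what is moved stays moved. The work goes in short steps, Python scripts to look and compute and a tool call to move; the robot and the scene stay as the last step left them, time stands still between calls to the robot, and variables do not carry over. Pictures are saved under pics/ and viewed, about 8 in all and at most 12, crops included, and the job is handed in when it is done.

Besides the shell and the picture viewer there is one more tool, called after "Call:" by a JSON object that holds its "name" and its "arguments", one argument or row to a line. servo_tool: Moves the arm, as the interface text tells. Its arguments: {"type":"object","properties":{"steps":{"type":"array","items":{"type":"array","items":{"type":"array","items":{"type":"number"}}}},"grip_force":{"type":"number"}},"required":["steps"]}

```bash
mkdir -p pics; python3 - <<'E'
from workcell import manip, optics, outline_of
import cv2,numpy as np
o=manip.get_obs(); print({k:np.round(v,3) for k,v in o.items()})
for n in("top","side"):
    p,d=optics.get_image(n); np.savez(f"{n}0.npz",p=p,d=d)
    cv2.imwrite(f"pics/{n}0.png",p[:,:,::-1])
    c=optics.get_calibration(n); print(n,c["mtx"],c["R"],c["t"])
    for th in("charger","smart_plug","repeater","socket_cap","power_block","rocker0"):
        print(th,[(np.round(r["rect"],0).tolist(),round(r["p"],2)) for r in outline_of(n,th)[:4]])
E
```

```text
{'time_s': np.float64(0.0), 'q': array([70.091, 17.86 ,  0.799, 86.692, -0.252, 75.584, -1.56 ]), 'joint_velocities': array([ 0.094, -0.035,  0.08 ,  0.03 , -0.089, -0.042,  0.057]), 'joint_efforts': array([-1.0000e-03, -3.7992e+01,  1.4600e-01, -2.3059e+01,  1.2000e-02,
        1.4000e-02,  0.0000e+00]), 'eef_pos': array([ 0.165, -0.524,  0.218]), 'ee_rot': array([-90.005,   0.134, -72.475]), 'wrist_force': array([-0.177, -0.193, -0.234]), 'moment': array([ 0.036,  0.013, -0.017]), 'finger_gap': np.float64(0.086)}
top [[385.54644309   0.         326.72792517]
 [  0.         385.54644309 196.39205524]
 [  0.           0.           1.        ]] [[-0.0152505  -0.99986047 -0.00681618]
 [-0.98815951  0.0161122  -0.15258169]
 [ 0.15267023  0.00440853 -0.98826736]] [0.0642477  0.59072026 0.96512078]
charger [([359.0, 224.0, 20.0, 19.0], 0.6)]
smart_plug [([334.0, 220.0, 24.0, 18.0], 0.59), ([355.0, 243.0, 11.0, 13.0], 0.34)]
repeater [([312.0, 216.0, 24.0, 18.0], 0.83)]
socket_cap [([377.0, 228.0, 13.0, 14.0], 0.71), ([379.0, 186.0, 38.0, 56.0], 0.42), ([377.0, 248.0, 7.0, 15.0], 0.18)]
power_block [([345.0, 232.0, 118.0, 52.0], 0.63)]
rocker0 [([309.0, 238.0, 6.0, 12.0], 0.59), ([315.0, 177.0, 28.0, 24.0], 0.28)]
side [[448.43256242   0.         314.61505269]
 [  0.         448.43256242 202.4610657 ]
 [  0.           0.           1.        ]] [[ 0.87534338 -0.48313574 -0.01881016]
 [-0.35075257 -0.60775329 -0.71246654]
 [ 0.33278611  0.63025058 -0.70145392]] [-0.45660615  0.28310543  0.8235904 ]
charger [([317.0, 236.0, 24.0, 31.0], 0.6), ([303.0, 271.0, 19.0, 10.0], 0.27)]
smart_plug [([308.0, 214.0, 26.0, 28.0], 0.68)]
repeater [([301.0, 195.0, 18.0, 34.0], 0.58)]
socket_cap [([328.0, 266.0, 20.0, 17.0], 0.8)]
power_block [([306.0, 252.0, 84.0, 113.0], 0.76)]
rocker0 [([296.0, 249.0, 19.0, 8.0], 0.61), ([280.0, 210.0, 10.0, 4.0], 0.56), ([305.0, 269.0, 16.0, 4.0], 0.41)]
```

```bash
python3 - <<'E'
import cv2
a=cv2.imread("pics/top0.png");b=cv2.imread("pics/side0.png")
a2=cv2.resize(a[160:300,260:420],None,fx=5,fy=5,interpolation=3)[:600]
cv2.imwrite("pics/topcrop.png",cv2.resize(a[160:280,260:420],None,fx=5,fy=5,interpolation=3))
cv2.imwrite("pics/sidecrop.png",cv2.resize(b[170:320,220:400],None,fx=4,fy=4,interpolation=3))
E
```

```text
(no output)
```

View pics/top0.png

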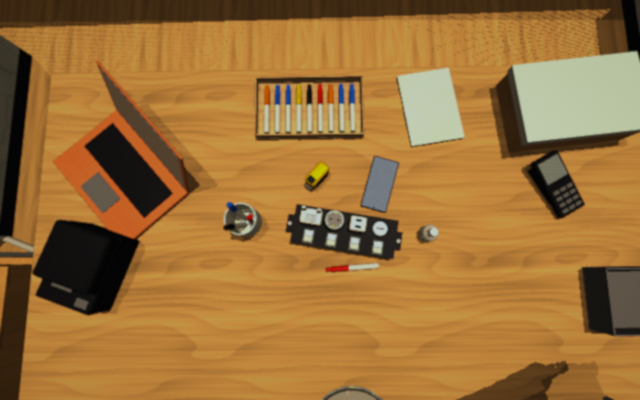

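View pics/topcrop.png

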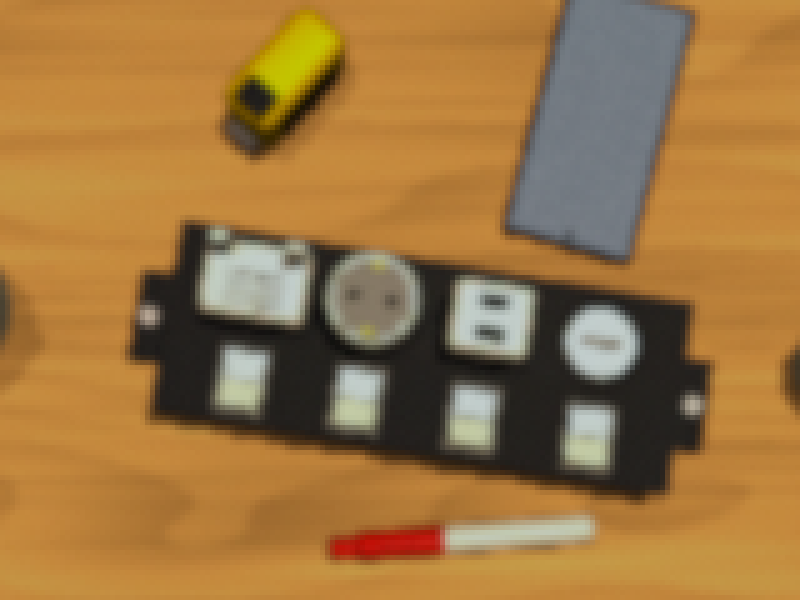

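View pics/sidecrop.png

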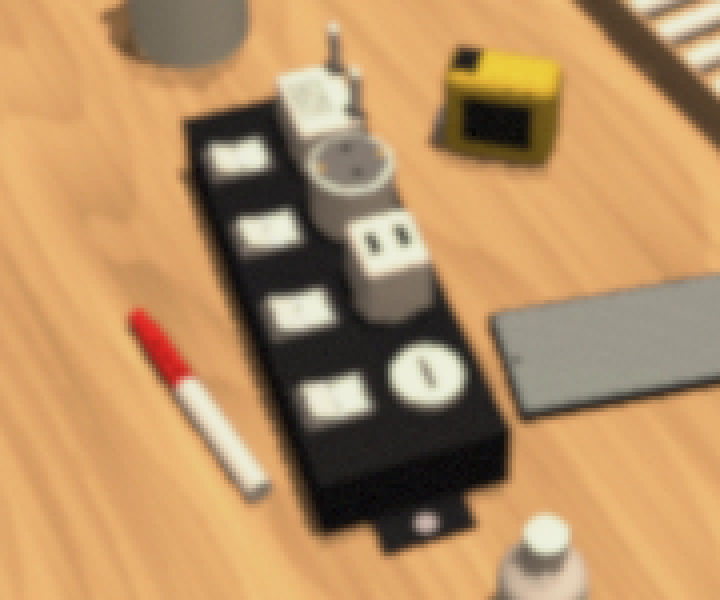

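The charger (two USB slots) is third from the left in the top view, at about pixel (358,223), which makes it socket 1. Its rocker is at about (354.6,243), with the raised yellowish half towards -x. All four rockers look on. Next I measure the rockers.

```bash
cat > h.py <<'E'
import numpy as np,cv2
from workcell import optics
def ray2plane(n,uv,z):
    c=optics.get_calibration(n);R,t=c["R"],c["t"];C=-R.T@t
    r=R.T@np.linalg.solve(c["mtx"],[uv[0],uv[1],1.]);return C+r*(z-C[2])/r[2]
def proj(n,X):
    c=optics.get_calibration(n);x=c["mtx"]@(c["R"]@np.array(X)+c["t"]);return x[:2]/x[2]
E
python3 - <<'E'
from h import *
for n,box in(("top",(300,228,388,256)),("side",(268,200,315,280))):
    z=np.load(n+"0.npz");p,d=z["p"],z["d"]
    m=np.zeros(p.shape[:2],np.uint8);x0,y0,x1,y1=box
    m[y0:y1,x0:x1]=(p[y0:y1,x0:x1].min(2)>110)
    k,l,s,cen=cv2.connectedComponentsWithStats(m)
    P=[]
    for i in range(1,k):
        if s[i,4]<20: continue
        X=ray2plane(n,cen[i],.0495); P.append(X)
        print(n,s[i],cen[i].round(1),X.round(4),"depth",np.median(d[l==i]).round(4), "exp",(lambda c:(c["R"]@X+c["t"])[2])(optics.get_calibration(n)).round(4))
    P=np.array(P);print("spacing",np.linalg.norm(np.diff(P,axis=0),axis=1).round(4))
z=np.load("top0.npz")
m=(z["p"].max(2)<60).astype(np.uint8); m[:195]=0;m[265:]=0;m[:,:280]=0;m[:,405:]=0
k,l,s,c=cv2.connectedComponentsWithStats(m);i=1+s[1:,4].argmax();pts=np.argwhere(l==i)[:,::-1].astype(np.float32)
print(s[i]);W=np.array([ray2plane("top",q,.045)[:2] for q in pts]);r=cv2.minAreaRect((W*1000).astype(np.float32));print(r)
for nm in("phone","pen_cup","glue_bottle","marker"):pass
E
```

```text
top [303 229  11  13 104] [308.  234.9] [0.4915 0.1046 0.0495] depth 0.9927 exp 0.9917
top [350 228  16   3  38] [358.1 228.8] [ 0.5053 -0.0247  0.0495] depth 0.9576 exp 0.9932
top [373 228  15   8  94] [379.9 230.9] [ 0.499  -0.0805  0.0495] depth 0.9939 exp 0.992
top [327 233  10  12  98] [331.  238.7] [0.481  0.0456 0.0495] depth 0.9912 exp 0.9898
top [350 237  10  12 103] [354.1 242.5] [ 0.4703 -0.0134  0.0495] depth 0.9897 exp 0.9879
top [373 241  10  12 104] [377.3 246.4] [ 0.4595 -0.0725  0.0495] depth 0.9874 exp 0.986
spacing [0.13   0.0562 0.1275 0.06   0.0601]
side [293 200  22  20 286] [304.7 208.3] [0.5384 0.0751 0.0495] depth 0.9669 exp 1.0154
side [272 204  15  10 109] [279.3 208.9] [0.4877 0.1023 0.0495] depth 1.0178 exp 1.0157
side [279 222  16  10 121] [286.7 227.1] [0.4776 0.044  0.0495] depth 0.978 exp 0.9755
side [306 223   9  17 107] [310.9 230.2] [0.519  0.0099 0.0495] depth 0.9217 exp 0.9678
side [287 242  17  11 139] [294.8 247.3] [ 0.4671 -0.0154  0.0495] depth 0.9368 exp 0.9346
side [295 263  18  12 156] [303.6 269.1] [ 0.4565 -0.0743  0.0495] depth 0.8964 exp 0.894
side [268 264  14  16 120] [272.7 273.1] [ 0.3987 -0.0527  0.0495] depth 0.9361 exp 0.8884
spacing [0.0575 0.0592 0.0537 0.0578 0.0598 0.0617]
[ 287  205  114   54 2179]
((498.91937255859375, 12.773056030273438), (293.1826477050781, 99.28353881835938), 79.557373046875)
```

Call:
{"name": "servo_tool", "arguments": {
  "steps": [
    [[255, -10, 0, 11, 0.01], [255, -30, 0, 32, 0.03], [255, -55, 0, 59, 0.06], [255, -80, 0, 86, 0.09], [255, -105, 0, 113, 0.12], [255, -130, 0, 140, 0.15], [255, -155, 0, 167, 0.18], [255, -180, 0, 194, 0.21], [255, -205, 0, 221, 0.24], [255, -230, 0, 248, 0.27], [255, -255, 0, 275, 0.3], [255, -280, 0, 302, 0.33], [255, -305, 0, 329, 0.36], [255, -330, 0, 356, 0.39], [255, -355, 0, 382, 0.42], [255, -375, 0, 404, 0.45], [255, -390, 0, 420, 0.47], [255, -398, 0, 428, 0.48], [255, -401, 0, 431, 0.484], [255, -401, 0, 431, 0.484]]
  ],
  "grip_force": 20
}}

```text
time_s: 2.37
eef_pos: [0.4561, -0.0113, 0.2191]
ee_rot: [-90.0, 0.0, -100.1]
wrist_force: [-0.5, 0.1, 1.1]
finger_gap: 0.0003
```

Call:
{"name": "servo_tool", "arguments": {
  "steps": [
    [[255, 0, 8, 0, 0], [255, 0, 22, 0, 0], [255, 0, 38, 0, 0], [255, 0, 54, 0, 0], [255, 0, 70, 0, 0], [255, 0, 85, 0, 0], [255, 0, 98, 0, 0], [255, 0, 108, 0, 0], [255, 0, 116, 0, 0], [255, 0, 122, 0, 0], [255, 0, 127, 0, 0], [255, 0, 131, 0, 0], [255, 0, 133, 0, 0], [255, 0, 134, 0, 0], [255, 0, 134, 0, 0], [255, 0, 134, 0, 0]]
  ]
}}

```text
time_s: 3.7
eef_pos: [0.4562, -0.0122, 0.0854]
ee_rot: [-90.0, 0.0, -100.2]
wrist_force: [-0.1, -0.9, 0.2]
finger_gap: 0.0004
```

```bash
python3 - <<'E'
from h import *
from workcell import manip
o=manip.get_obs();print({k:np.round(o[k],4) for k in("eef_pos","ee_rot","wrist_force","moment")})
im=[]
for n,(x,y,w,h) in(("top",(300,190,100,75)),("side",(240,180,100,115))):
    p,_=optics.get_image(n)
    u=proj(n,o["eef_pos"]-[0,0,.014]);print(n,u)
    q=cv2.resize(p[y:y+h,x:x+w,::-1],None,fx=4,fy=4,interpolation=3)
    c=tuple(int(v) for v in(u-[x,y])*4);cv2.circle(q,c,3,(255,0,255),-1)
    im.append(cv2.copyMakeBorder(q,0,460-q.shape[0],0,0,cv2.BORDER_CONSTANT))
cv2.imwrite("pics/near.png",np.hstack(im))
E
```

```text
{'eef_pos': array([ 0.4562, -0.0122,  0.0854]), 'ee_rot': array([-8.995410e+01,  2.700000e-03, -1.001961e+02]), 'wrist_force': array([-0.1497, -0.8737,  0.203 ]), 'moment': array([-0.0184, -0.0211, -0.0072])}
top [354.33694793 247.89930924]
side [288.86845372 241.38021403]
```

View pics/near.png

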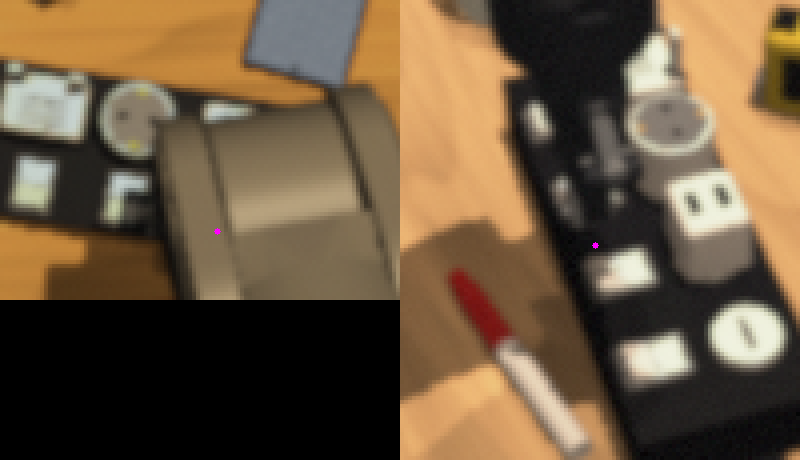

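Side view: the fingers stop above the charger's rocker, at about pixel (289,241), and dark tip merges with the dark block. I'll use depth to find the real tip.

```bash
python3 - <<'E'
from h import *
from workcell import manip
p,d=optics.get_image("side");c=optics.get_calibration("side");R,t=c["R"],c["t"]
v,u=np.mgrid[200:262,270:315]
D=d[200:262,270:315].ravel();K=np.linalg.inv(c["mtx"])
X=(R.T@((K@np.c_[u.ravel(),v.ravel(),np.ones(D.size)].T)*D-t[:,None])).T
X=X.reshape(v.shape+(3,))
for col in range(280,300,3): 
    print(col,[(r,*(X[r-200,col-270]*1000).round().astype(int)) for r in range(222,256,3)])
Y=X.reshape(-1,3);e=np.array(manip.get_obs()["eef_pos"]);s=Y[(np.abs(Y[:,:2]-e[:2]).max(1)<.025)&(Y[:,2]>.062)]
print(len(s));print((s[s[:,2].argsort()[:25]]*1000).round(0).tolist())
E
```

```text
280 [(222, np.int64(440), np.int64(-16), np.int64(141)), (225, np.int64(467), np.int64(55), np.int64(52)), (228, np.int64(463), np.int64(48), np.int64(50)), (231, np.int64(462), np.int64(47), np.int64(42)), (234, np.int64(458), np.int64(37), np.int64(45)), (237, np.int64(454), np.int64(30), np.int64(44)), (240, np.int64(450), np.int64(21), np.int64(46)), (243, np.int64(451), np.int64(27), np.int64(29)), (246, np.int64(453), np.int64(32), np.int64(13)), (249, np.int64(453), np.int64(34), np.int64(1)), (252, np.int64(450), np.int64(29), np.int64(-3)), (255, np.int64(446), np.int64(20), np.int64(-1))]
283 [(222, np.int64(443), np.int64(-23), np.int64(146)), (225, np.int64(439), np.int64(-33), np.int64(150)), (228, np.int64(436), np.int64(-38), np.int64(148)), (231, np.int64(444), np.int64(-17), np.int64(114)), (234, np.int64(444), np.int64(-15), np.int64(103)), (237, np.int64(460), np.int64(26), np.int64(45)), (240, np.int64(456), np.int64(19), np.int64(44)), (243, np.int64(453), np.int64(14), np.int64(42)), (246, np.int64(450), np.int64(6), np.int64(41)), (249, np.int64(448), np.int64(
[... 3062 characters left out ...]
nt64(-21), np.int64(47)), (252, np.int64(468), np.int64(-28), np.int64(47)), (255, np.int64(466), np.int64(-32), np.int64(42))]
297
[[457.0, -19.0, 98.0], [450.0, -19.0, 98.0], [447.0, -17.0, 98.0], [445.0, -16.0, 98.0], [443.0, -16.0, 99.0], [464.0, -19.0, 100.0], [446.0, -16.0, 101.0], [444.0, -15.0, 101.0], [444.0, -5.0, 103.0], [447.0, -22.0, 103.0], [444.0, -15.0, 103.0], [446.0, -19.0, 104.0], [453.0, -23.0, 104.0], [464.0, -20.0, 104.0], [446.0, -16.0, 104.0], [443.0, -12.0, 104.0], [459.0, -25.0, 105.0], [451.0, -23.0, 105.0], [445.0, -5.0, 106.0], [446.0, -15.0, 106.0], [457.0, -25.0, 106.0], [444.0, -12.0, 107.0], [464.0, -21.0, 107.0], [446.0, -20.0, 108.0], [448.0, -25.0, 108.0]]
```

Depth shows the fingertips ending near z≈0.098, about 27 mm higher than the stated geometry predicts. I'll go down in small steps and watch the force, so either case is safe.

Call:
{"name": "servo_tool", "arguments": {
  "steps": [
    [[255, 0, 2, 0, 0], [255, 0, 4, 0, 0], [255, 0, 6, 0, 0], [255, 0, 8, 0, 0], [255, 0, 10, 0, 0], [255, 0, 12, 0, 0], [255, 0, 13.5, 0, 0], [255, 0, 15, 0, 0], [255, 0, 15, 0, 0], [255, 0, 15, 0, 0]]
  ]
}}

```text
time_s: 4.68
eef_pos: [0.4558, -0.0123, 0.07]
ee_rot: [-90.0, -0.0, -100.2]
wrist_force: [-0.1, -0.4, 0.4]
finger_gap: 0.0001
```

Call:
{"name": "servo_tool", "arguments": {
  "steps": [
    [[255, 0, 0.5, 0, 0], [255, 0, 1, 0, 0], [255, 0, 1.5, 0, 0], [255, 0, 2, 0, 0], [255, 0, 2.5, 0, 0], [255, 0, 3, 0, 0], [255, 0, 3.5, 0, 0], [255, 0, 4, 0, 0], [255, 0, 4, 0, 0], [255, 0, 4, 0, 0]]
  ]
}}

```text
time_s: 5.52
eef_pos: [0.4558, -0.0123, 0.066]
ee_rot: [-90.0, -0.0, -100.2]
wrist_force: [0.7, 0.2, 0.4]
finger_gap: 0.0001
```

Call:
{"name": "servo_tool", "arguments": {
  "steps": [
    [[255, 0, 0.4, 0, 0], [255, 0, 0.8, 0, 0], [255, 0, 1.2, 0, 0], [255, 0, 1.6, 0, 0], [255, 0, 2, 0, 0], [255, 0, 2, 0, 0], [255, 0, 2, 0, 0]]
  ]
}}

```text
time_s: 6.1
eef_pos: [0.4558, -0.0123, 0.064]
ee_rot: [-90.0, -0.0, -100.2]
wrist_force: [0.4, 0.2, 0.3]
finger_gap: 0.0001
```

```bash
python3 - <<'E'
from h import *
from workcell import manip
o=manip.get_obs();print({k:np.round(o[k],4) for k in("eef_pos","wrist_force","moment")})
p,d=optics.get_image("side");np.savez("side2.npz",p=p,d=d)
c=optics.get_calibration("side");R,t=c["R"],c["t"];K=np.linalg.inv(c["mtx"])
v,u=np.mgrid[200:275,265:320];D=d[200:275,265:320].ravel()
X=(R.T@((K@np.c_[u.ravel(),v.ravel(),np.ones(D.size)].T)*D-t[:,None])).T
s=X[(np.abs(X[:,:2]-o["eef_pos"][:2]).max(1)<.025)&(X[:,2]>.056)];s=s[s[:,2].argsort()]
print((s[:12]*1000).round().tolist())
x,y,w,h=250,190,90,90
cv2.imwrite("pics/near2.png",cv2.resize(cv2.convertScaleAbs(p[y:y+h,x:x+w,::-1],alpha=1.6),None,fx=6,fy=6,interpolation=3))
E
```

```text
{'eef_pos': array([ 0.4558, -0.0123,  0.064 ]), 'wrist_force': array([0.3808, 0.214 , 0.2846]), 'moment': array([-0.015 , -0.0122,  0.0505])}
[[458.0, -18.0, 74.0], [462.0, -19.0, 76.0], [445.0, -18.0, 78.0], [446.0, -16.0, 79.0], [462.0, -20.0, 80.0], [444.0, -16.0, 80.0], [444.0, -7.0, 80.0], [448.0, -21.0, 81.0], [463.0, -19.0, 82.0], [446.0, -22.0, 83.0], [454.0, -24.0, 83.0], [446.0, -17.0, 83.0]]
```

View pics/near2.png

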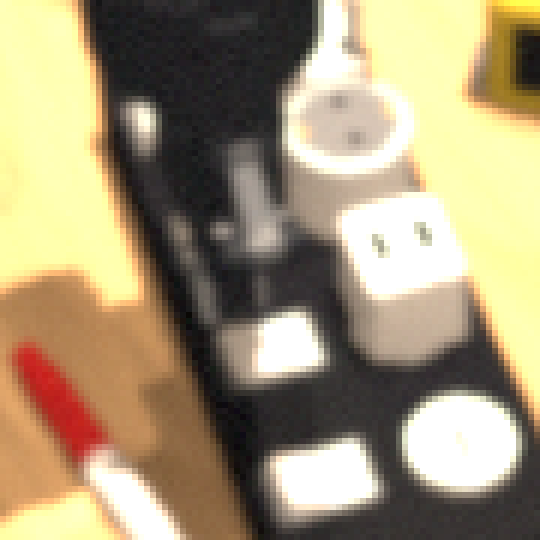

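The charger's rocker at (294,248) is still raised, and there is clear space below the black fingertip. Continuing down in small steps.

Call:
{"name": "servo_tool", "arguments": {
  "steps": [
    [[255, 0, 0.6, 0, 0], [255, 0, 1.2, 0, 0], [255, 0, 1.8, 0, 0], [255, 0, 2.4, 0, 0], [255, 0, 3, 0, 0], [255, 0, 3.6, 0, 0], [255, 0, 4.2, 0, 0], [255, 0, 4.8, 0, 0], [255, 0, 5.4, 0, 0], [255, 0, 6, 0, 0], [255, 0, 6, 0, 0]]
  ]
}}

```text
time_s: 7.07
eef_pos: [0.4557, -0.0123, 0.0579]
ee_rot: [-90.0, -0.0, -100.2]
wrist_force: [-0.1, 0.4, 0.1]
finger_gap: -0.0002
```

Call:
{"name": "servo_tool", "arguments": {
  "steps": [
    [[255, 0, 0.6, 0, 0], [255, 0, 1.2, 0, 0], [255, 0, 1.8, 0, 0], [255, 0, 2.4, 0, 0], [255, 0, 3, 0, 0], [255, 0, 3.6, 0, 0], [255, 0, 4.2, 0, 0], [255, 0, 4.8, 0, 0], [255, 0, 4.8, 0, 0]]
  ]
}}

```text
time_s: 7.82
eef_pos: [0.4558, -0.0123, 0.0532]
ee_rot: [-90.0, -0.0, -100.2]
wrist_force: [-0.7, 0.1, -0.1]
finger_gap: -0.0004
```

Call:
{"name": "servo_tool", "arguments": {
  "steps": [
    [[255, 0, 0.5, 0, 0], [255, 0, 1, 0, 0], [255, 0, 1.5, 0, 0], [255, 0, 2, 0, 0], [255, 0, 2.5, 0, 0], [255, 0, 3, 0, 0], [255, 0, 3.5, 0, 0], [255, 0, 4, 0, 0], [255, 0, 4, 0, 0]]
  ]
}}

```text
time_s: 8.57
eef_pos: [0.4558, -0.0123, 0.0492]
ee_rot: [-90.0, -0.0, -100.2]
wrist_force: [-0.2, -0.4, 0.3]
finger_gap: 0.0002
```

```bash
python3 - <<'E'
from h import *
from workcell import manip
o=manip.get_obs();print({k:np.round(o[k],4) for k in("eef_pos","wrist_force","moment")})
p,d=optics.get_image("side")
c=optics.get_calibration("side");R,t=c["R"],c["t"];K=np.linalg.inv(c["mtx"])
v,u=np.mgrid[200:275,265:320];D=d[200:275,265:320].ravel()
X=(R.T@((K@np.c_[u.ravel(),v.ravel(),np.ones(D.size)].T)*D-t[:,None])).T
s=X[(np.abs(X[:,:2]-o["eef_pos"][:2]).max(1)<.025)&(X[:,2]>.057)];s=s[s[:,2].argsort()]
print((s[:12]*1000).round().tolist())
x,y,w,h=260,205,70,70
cv2.imwrite("pics/near3.png",cv2.resize(cv2.convertScaleAbs(p[y:y+h,x:x+w,::-1],alpha=2),None,fx=8,fy=8,interpolation=3))
E
```

```text
{'eef_pos': array([ 0.4558, -0.0123,  0.0492]), 'wrist_force': array([-0.2115, -0.3837,  0.282 ]), 'moment': array([0.0536, 0.0333, 0.0151])}
[[449.0, -15.0, 58.0], [462.0, -19.0, 61.0], [446.0, -17.0, 62.0], [462.0, -18.0, 63.0], [444.0, -17.0, 63.0], [443.0, -15.0, 65.0], [445.0, -16.0, 65.0], [464.0, -19.0, 65.0], [445.0, -3.0, 67.0], [443.0, -15.0, 67.0], [462.0, -20.0, 67.0], [453.0, -24.0, 67.0]]
```

View pics/near3.png

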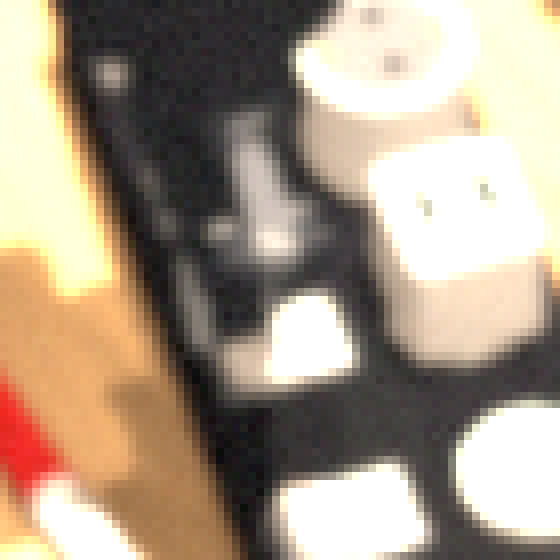

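The rocker (crop 290,345) is still on. The black fingertip is just above its -x half and well clear of the charger. Depth puts the tip at about 0.060, so contact should come within about 6 mm.

Call:
{"name": "servo_tool", "arguments": {
  "steps": [
    [[255, 0, 0.5, 0, 0], [255, 0, 1, 0, 0], [255, 0, 1.5, 0, 0], [255, 0, 2, 0, 0], [255, 0, 2.5, 0, 0], [255, 0, 3, 0, 0], [255, 0, 3.5, 0, 0], [255, 0, 4, 0, 0], [255, 0, 4, 0, 0]]
  ]
}}

```text
time_s: 9.37
eef_pos: [0.4558, -0.0123, 0.0452]
ee_rot: [-90.0, -0.0, -100.2]
wrist_force: [0.7, -0.9, 0.2]
finger_gap: 0.0003
```

Call:
{"name": "servo_tool", "arguments": {
  "steps": [
    [[255, 0, 0.4, 0, 0], [255, 0, 0.8, 0, 0], [255, 0, 1.2, 0, 0], [255, 0, 1.6, 0, 0], [255, 0, 2, 0, 0], [255, 0, 2, 0, 0]]
  ]
}}

```text
time_s: 9.87
eef_pos: [0.4558, -0.0123, 0.0432]
ee_rot: [-90.0, -0.0, -100.2]
wrist_force: [-0.1, -0.0, 0.3]
finger_gap: 0.0002
```

Call:
{"name": "servo_tool", "arguments": {
  "steps": [
    [[255, 0, 0.4, 0, 0], [255, 0, 0.8, 0, 0], [255, 0, 1.2, 0, 0], [255, 0, 1.6, 0, 0], [255, 0, 2, 0, 0], [255, 0, 2, 0, 0]]
  ]
}}

```text
time_s: 10.37
eef_pos: [0.4558, -0.0124, 0.0413]
ee_rot: [-90.0, -0.0, -100.2]
wrist_force: [0.8, 0.1, 0.6]
finger_gap: 0.0
```

Call:
{"name": "servo_tool", "arguments": {
  "steps": [
    [[255, 0, 0.4, 0, 0], [255, 0, 0.8, 0, 0], [255, 0, 1.2, 0, 0], [255, 0, 1.2, 0, 0]]
  ]
}}

```text
time_s: 10.7
eef_pos: [0.4553, -0.0122, 0.04]
ee_rot: [-90.1, -0.0, -100.2]
wrist_force: [-1.7, 0.9, 2.7]
finger_gap: 0.0001
```

Call:
{"name": "servo_tool", "arguments": {
  "steps": [
    [[255, 0, 0.4, 0, 0], [255, 0, 0.8, 0, 0], [255, 0, 1.2, 0, 0], [255, 0, 1.2, 0, 0]]
  ]
}}

```text
time_s: 11.03
eef_pos: [0.4557, -0.0123, 0.0387]
ee_rot: [-90.0, -0.0, -100.2]
wrist_force: [-1.3, 0.1, 1.7]
finger_gap: 0.0001
```

Call:
{"name": "servo_tool", "arguments": {
  "steps": [
    [[255, 0, 0.4, 0, 0], [255, 0, 0.8, 0, 0], [255, 0, 1.2, 0, 0], [255, 0, 1.2, 0, 0]]
  ]
}}

```text
time_s: 11.37
eef_pos: [0.4559, -0.0123, 0.0376]
ee_rot: [-90.0, 0.0, -100.2]
wrist_force: [-0.9, 0.8, 1.2]
finger_gap: -0.0001
```

Contact began at TCP z≈0.040–0.041 with about 2 N, so the stop should be near 0.035.

Call:
{"name": "servo_tool", "arguments": {
  "steps": [
    [[255, 0, 0.3, 0, 0], [255, 0, 0.6, 0, 0], [255, 0, 0.9, 0, 0], [255, 0, 0.9, 0, 0]]
  ]
}}

```text
time_s: 11.7
eef_pos: [0.4559, -0.0123, 0.0367]
ee_rot: [-90.0, -0.0, -100.2]
wrist_force: [0.3, -0.2, 2.2]
finger_gap: 0.0001
```

Call:
{"name": "servo_tool", "arguments": {
  "steps": [
    [[255, 0, 0.3, 0, 0], [255, 0, 0.6, 0, 0], [255, 0, 0.9, 0, 0], [255, 0, 0.9, 0, 0]]
  ]
}}

```text
time_s: 12.03
eef_pos: [0.4558, -0.0123, 0.0359]
ee_rot: [-90.0, -0.0, -100.2]
wrist_force: [-0.6, 1.1, 1.4]
finger_gap: 0.0002
```

Call:
{"name": "servo_tool", "arguments": {
  "steps": [
    [[255, 0, 0.2, 0, 0], [255, 0, 0.4, 0, 0], [255, 0, 0.4, 0, 0]]
  ]
}}

```text
time_s: 12.28
eef_pos: [0.4559, -0.0123, 0.0358]
ee_rot: [-90.0, -0.0, -100.2]
wrist_force: [-3.0, 0.5, 4.6]
finger_gap: 0.0002
```

Call:
{"name": "servo_tool", "arguments": {
  "steps": [
    [[255, 0, 0.2, 0, 0], [255, 0, 0.4, 0, 0], [255, 0, 0.4, 0, 0]]
  ]
}}

```text
time_s: 12.53
eef_pos: [0.4559, -0.0123, 0.0358]
ee_rot: [-90.0, -0.0, -100.2]
wrist_force: [-3.6, 1.0, 9.4]
finger_gap: 0.0001
```

Call:
{"name": "servo_tool", "arguments": {
  "steps": [
    [[255, 0, 0.2, 0, 0], [255, 0, 0.2, 0, 0], [255, 0, 0.2, 0, 0]]
  ]
}}

```text
time_s: 12.78
eef_pos: [0.4559, -0.0123, 0.0358]
ee_rot: [-90.0, -0.0, -100.2]
wrist_force: [-3.4, 0.0, 9.0]
finger_gap: 0.0
```

It's at the stop: z has stopped moving while the force rises to 9 N. Drawing back up, then toward the robot and aside.

Call:
{"name": "servo_tool", "arguments": {
  "steps": [
    [[255, 0, -1, 0, 0], [255, 0, -3, 0, 0], [255, 0, -7, 0, 0], [255, 0, -14, 0, 0], [255, 0, -24, 0, 0], [255, 0, -38, 0, 0], [255, 0, -55, 0, 0], [255, 0, -75, 0, 0], [255, 0, -95, 0, 0], [255, 0, -115, 0, 0], [255, 0, -135, 0, 0], [255, 10, -155, 0, 0], [255, 30, -170, 0, 0], [255, 55, -180, 0, 0], [255, 80, -180, 0, 0], [255, 105, -180, 0, 0], [255, 130, -180, 0, 0], [255, 150, -180, 0, 0], [255, 160, -180, 0, 0], [255, 160, -180, 0, 0]]
  ]
}}

```text
time_s: 14.45
eef_pos: [0.4269, -0.1725, 0.2154]
ee_rot: [-90.0, -0.1, -100.5]
wrist_force: [-0.6, 1.1, -0.3]
finger_gap: 0.0002
```

```bash
python3 - <<'E'
from h import *
from workcell import manip
o=manip.get_obs();print({k:np.round(o[k],4) for k in("time_s","eef_pos","wrist_force")})
im=[]
for n,(x,y,w,h) in(("top",(285,160,110,120)),("side",(240,170,90,120))):
    p,d=optics.get_image(n);p0=np.load(n+"0.npz")["p"]
    q=cv2.resize(p[y:y+h,x:x+w,::-1],None,fx=4,fy=4,interpolation=3);im.append(q)
cv2.imwrite("pics/final.png",np.hstack(im))
E
```

```text
{'time_s': np.float64(14.45), 'eef_pos': array([ 0.4269, -0.1725,  0.2154]), 'wrist_force': array([-0.5517,  1.0985, -0.2673])}
```

View pics/final.png

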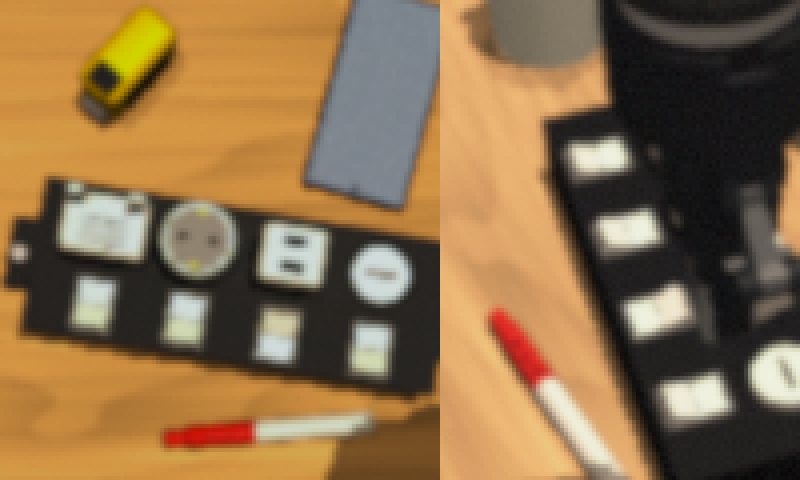

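The charger's rocker (third, top crop 277,335) now has its shading reversed: the -x half lies level and the +x half stands up. The other three look unchanged, and nothing has moved. Handing in.

```bash
python3 -c "
from workcell import manip
print(manip.hand_in())"
```

```text
the job is handed in; nothing more can be done
None
```

The charger's socket is switched off and the job is handed in; the arm finished clear of everything at about 14.5 s. The charger was in socket 1, second from the -y end. I pressed the raised half of rocker 1 with the closed fingertips, slowly, down to its stop. The highest force reading was about 9 N vertical, against the 40 N limit.

**Last checks:** The final top picture shows rocker 1 tipped over, with its -x half level and its +x half raised. The other three rockers look unchanged, and the plugged-in things, marker, phone and tape measure look undisturbed. The final crops left out the glue bottle and most of the pen cup, so I did not check those by picture. I also did not measure how far anything moved or the rocker's angle; that rests on the picture and on the height no longer changing as the force rose.

**What disagreed:**
- **Fingertip position:** The shut fingertips were about 13 mm behind the tool point, not the stated 14 mm ahead of it. I went down in small steps watching the force instead of trusting the number.
- **Rocker spacing:** The rockers measured 60 mm apart along the block. I took the stated 49.5 mm to be the distance from each rocker to its socket.

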